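# Turn the sample carrier that was docked back to front

### The arm

A 6-joint arm with a two-finger parallel gripper is mounted at the origin on the work surface. World frame = base frame: x ahead of the robot, y to its left, z up, the work surface at z = 0. Lengths are in m, angles in rad, forces in N, time in s.
With the tool pointing down it reaches from about 0.35 to 0.975 m from the base axis. Payload 4.9 kg.
Tool frame: the origin (TCP) lies midway between the tips of the shut fingers; the grasp point (between the pads) lies 19 mm behind it; z points along the fingers, y is the direction in which the jaws open and shut (so a half turn about z gives the same grasp; the last joint's range is limited). The gripper opens to 85 mm and grips with 20 to 120 N. Pads are 22 mm wide; open, the fingers measure 114 mm over their backs; the gripper's body (76 mm by 85 mm) begins 54 mm behind the grasp point. The pads swing forward as they close: fully open they stand 13 mm farther back than shut.
Start: joints at [-1.275, 0.053, 1.613, -0, 1.476, -0.119], TCP at [0.252, -0.572, 0.231] pointing down, gripper open.
Joint ranges: [-3.01, 3.01], [-1.01, 2.22], [0.06, 2.58], [-1.02, 4.17], [0.09, 2.62], [-3.14, 3.14]. Speed limits (rad/s): [2.57, 2.57, 3.14, 3.14, 3.14, 3.14].

### API

Orientations are given as a unit quaternion [w, x, y, z].
In Python, from plant import manip, cams gives the robot as it stands.
- The arm moves only by the tool jog_arm, never from a script. Its argument "targets" is a list of rows, each a list of 4 numbers: the shift along the tool's x, y, z in m, then the turn about the tool's z in degrees. A call has 1 to 5 rows; each row is the pose to reach, as a shift and turn from the pose commanded when the call began, along the tool's axes at that moment; what a row does not reach only later rows make up. A row lasts 1/12 s, in which the tool goes at most 41.7 mm and 7.16 degrees, less where a joint would pass 70% of its speed; a pose out of reach is approached as far as the arm can. A call with a gripper value outside its range is refused whole. "fingers" is the opening, from 0 (shut) to 1 (fully open), set as the call begins (left out, the last holds). The fingers move at their own pace and stop on an object; the grip force is fixed at half the most. Time passes only in rows, so rows that repeat a pose let the fingers close. It gives the time, the measured TCP pose, the force and the opening at its end, in the units of the state.
- manip.state(): the state, without advancing time (a new reading comes with each control period).
- cams.grab_frame(name): name is "scene" or "side" or "wrist"; returns the picture (480x640x3 uint8, red, green, blue); there is no depth.
- cams.get_calibration(name): a dict with "camera_matrix" (3x3 intrinsics, pixels), "cam_to_world" (4x4, takes a point from camera to world coordinates). Camera axes: x right, y up, looking along -z (the intrinsics and any distortion apply to the point x, -y, -z); pixel columns grow to the right and rows downward; lengths in m; the calibration is good to about 2 mm. The wrist camera is an equidistant fisheye: a pixel r from the principal point sees the ray r / f radians off the axis. A picture is of the moment at which its call begins: read the wrist's pose just before it. get_calibration takes no time and is no camera call; for the wrist camera it gives the pose at the moment of the call.
- manip.job_done(): hands the job in, once; it reports no verdict.
The state is a dict: "time": time; "joint_pos": joint angles; "joint_vel": joint speeds; "joint_efforts": joint torques, N m; "tool_pos": TCP position; "tool_rot": TCP orientation; "contact_force": force on the tool from outside, world axes, zero at the start; "ft_torque": the same for the moment, N m; "gripper_width": opening from 0.0 (shut) to 1.0 (fully open).
Only numpy, scipy, OpenCV 4.12 (cv2) and the standard library are available. Lean on these libraries where they do the work, as an engineer would, in place of code of your own. Each camera call takes 0.05 s, during which the arm holds its last target. There are 200 camera calls.

### The job

One of the three sample carriers in the cream dock beside the magnet sits back to front: the black connector block on its end points the opposite way to those on the other two. Lift that carrier out of its slot, turn it end for end, and set it back upright in the same slot, fully home, so that all three connectors point the same way. Do not drop it in from above the slot, and leave the other two carriers standing in theirs.

Things in the scene. Friction and masses are not known exactly. Their poses are not given: they have to be found in the camera images.
- dock: fixed cream block, 236 (own x) x 140 (y) x 34 mm tall. Three slots open upward, centred at own x = -75, 0, +75 mm, y = +70 mm: each 20 mm wide (x), 92 long (y), 22 deep, 2 mm chamfer at the mouth (3 mm spare all round a carrier); slot floor 12 mm above the table. Origin: underside, middle of the long edge at its -y side; z up. Its yaw varies up to 0.2 rad. Correct carriers have their connectors towards its +y.
- carrier_a: the carrier docked back to front (connector to the dock's -y), in any slot. Aluminium foot bar 14 (own x) x 86 (y) x 34 mm tall; mid-bar grip fin 14 x 40 mm, 34 to 68 mm up; black connector block 24 x 22 mm, 34 to 56 mm up, on the own +y end only, centred 34 mm from the middle. About 0.17 kg. Origin: centre of underside, z up.
- carrier_b: a correctly docked carrier, same shape, axes and origin as carrier_a, in another slot: leave it standing there
- carrier_c: a correctly docked carrier, same shape, axes and origin as carrier_a, in another slot: leave it standing there
Not all that is in view belongs to the job. What is shaped like the carrier_b but turquoise is not meant. Leave any pink look-alike of the carrier_a alone.

How it is judged:
By the outcome, as a careful person would: the job done as asked, in the order asked, and still so for the second after the job is handed in, with the robot touching nothing.
It also fails if it takes over 45 s, if anything falls off the work surface, if the arm or the gripper's body presses on something with over 40 N, if the wrist force passes 120 N, or if a joint passes its speed limit or range.

## Working session

There is one attempt and no reset: what is moved stays moved. The work goes in short steps, Python scripts to look and compute and a tool call to move; the robot and the scene stay as the last step left them, time stands still between calls to the robot, and variables do not carry over. Pictures are saved under pics/ and viewed, about 8 in all and at most 12, crops included, and the job is handed in when it is done.

Besides the shell and the picture viewer there is one more tool, called after "Emit:" as a command line: name --pt "numbers of a row" for each row, then --argument value for the rest. jog_arm: Moves the arm, as the interface text tells. Its arguments: {"type":"object","properties":{"targets":{"type":"array"},"fingers":{"type":"number"}},"required":["targets"]}

```bash
mkdir -p pics
python3 - <<'E'
from plant import manip,cams
import cv2,numpy as np
for n in ("scene","side"):
    f=cams.grab_frame(n); cv2.imwrite(f"pics/{n}0.png",f[:,:,::-1])
    c=cams.get_calibration(n); print(n,{k:(np.round(v,4).tolist() if hasattr(v,'shape') or isinstance(v,list) else v) for k,v in c.items()})
s=manip.state();print(s['time'],s['tool_pos'],s['tool_rot'],s['gripper_width'])
E
```

```text
scene {'camera_matrix': [[462.7483, 0.0, 323.3151], [0.0, 462.7483, 242.5992], [0.0, 0.0, 1.0]], 'cam_to_world': [[0.8211, -0.3185, 0.4737, 0.8254], [0.5708, 0.4611, -0.6793, -0.5533], [-0.0021, 0.8282, 0.5604, 0.4354], [0.0, 0.0, 0.0, 1.0]]}
side {'camera_matrix': [[549.155, 0.0, 322.142], [0.0, 549.155, 234.7231], [0.0, 0.0, 1.0]], 'cam_to_world': [[-0.777, 0.4545, -0.4356, 0.1925], [-0.6292, -0.5388, 0.5601, 0.3521], [0.0199, 0.7093, 0.7046, 0.5357], [0.0, 0.0, 0.0, 1.0]]}
0.1 [ 0.25170203 -0.57146094  0.23014665] [-9.58588993e-04  9.78570845e-01  2.05908167e-01 -9.60394335e-05] 0.9985120935171321
```

View pics/scene0.png

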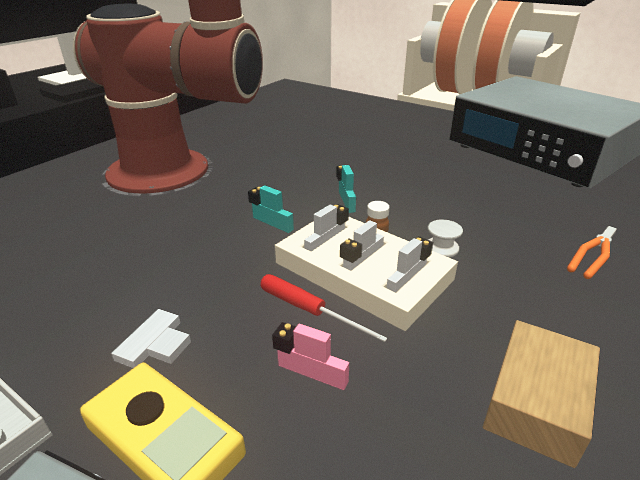

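View pics/side0.png

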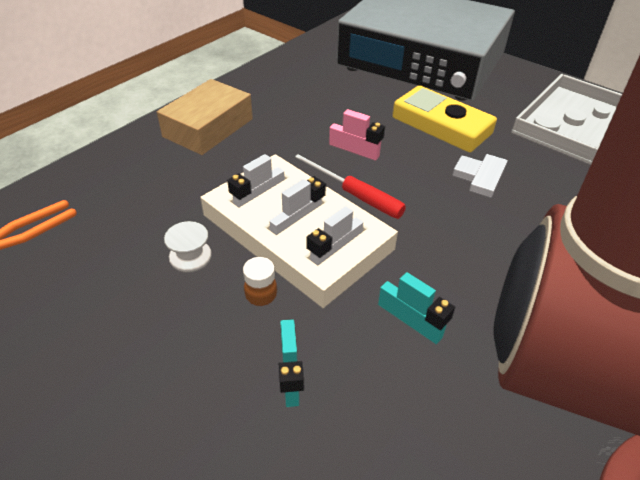

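The scene view shows the dock at about (365,265), with its middle carrier's connector at (350,250) facing the opposite way to the outer two. The side view agrees: the middle connector at (316,188) faces away. I'll measure the dock and the middle fin.

```bash
cat > h.py <<'E'
import numpy as np,cv2
from plant import manip,cams
def ray(n,px,z,c=None):
    c=c or cams.get_calibration(n); K=np.array(c['camera_matrix']);T=np.array(c['cam_to_world'])
    px=np.atleast_2d(px).astype(float)
    d=np.c_[(px[:,0]-K[0,2])/K[0,0],-(px[:,1]-K[1,2])/K[1,1],-np.ones(len(px))]
    d=d@T[:3,:3].T; o=T[:3,3]
    return (o+d*((z-o[2])/d[:,2])[:,None])[:,:2]
E
python3 - <<'E'
from h import *
for n,box in (("scene",(265,195,470,335)),("side",(190,140,405,305))):
    f=cv2.imread(f"pics/{n}0.png"); x0,y0,x1,y1=box
    h=cv2.cvtColor(f,cv2.COLOR_BGR2HSV)
    m=((h[...,2]>110)&(h[...,1]>15)&(h[...,1]<110)&(h[...,0]>12)&(h[...,0]<40)).astype(np.uint8)
    k=np.zeros_like(m);k[y0:y1,x0:x1]=1;m*=k
    cs,_=cv2.findContours(m,0,2);c=max(cs,key=cv2.contourArea)
    hull=cv2.convexHull(c);p=cv2.approxPolyDP(hull,3,True)[:,0]
    print(n,cv2.contourArea(c));
    for q,w,w0 in zip(p,ray(n,p,.034),ray(n,p,0)):print(q,w.round(4),w0.round(4))
    o=cv2.resize(f[y0:y1,x0:x1],None,fx=2,fy=2,interpolation=2) ;o=cv2.resize(o,(400,300)) if 0 else o
    for q in p: cv2.circle(o,tuple(int(v) for v in (q-[x0,y0])*2),3,(0,0,255),1)
    o=cv2.copyMakeBorder(o,0,340-o.shape[0],0,440-o.shape[1],cv2.BORDER_CONSTANT); 
    L=o if n=="scene" else np.hstack([L,o])
cv2.imwrite("pics/c1.png",L[:, :800] if L.shape[1]<=800 else cv2.resize(L,(800,int(L.shape[0]*800/L.shape[1]))))
E
```

```text
scene 11728.0
[462 229] [0.6482 0.0928] [0.6331 0.1475]
[454 279] [ 0.6864 -0.0378] [0.6747 0.0059]
[406 330] [ 0.6761 -0.1648] [ 0.6634 -0.1319]
[278 264] [ 0.4637 -0.1495] [ 0.433  -0.1153]
[274 244] [ 0.4258 -0.1131] [ 0.3919 -0.0759]
[315 216] [ 0.4287 -0.0089] [0.3951 0.0373]
[334 209] [0.442  0.0291] [0.4096 0.0784]
side 4345.0
[395 247] [ 0.4177 -0.0893] [ 0.433  -0.1192]
[329 303] [0.4263 0.035 ] [0.4421 0.0135]
[317 304] [0.436 0.045] [0.4525 0.0241]
[247 284] [0.5185 0.0751] [0.5406 0.0563]
[203 214] [0.6494 0.0256] [0.6803 0.0035]
[200 196] [0.68   0.0033] [ 0.713  -0.0203]
[224 182] [ 0.6769 -0.0393] [ 0.7097 -0.0659]
[284 171] [ 0.6287 -0.1136] [ 0.6582 -0.1452]
[327 186] [ 0.5593 -0.1277] [ 0.5841 -0.1602]
[397 230] [ 0.433 -0.117] [ 0.4493 -0.1487]
```

View pics/c1.png

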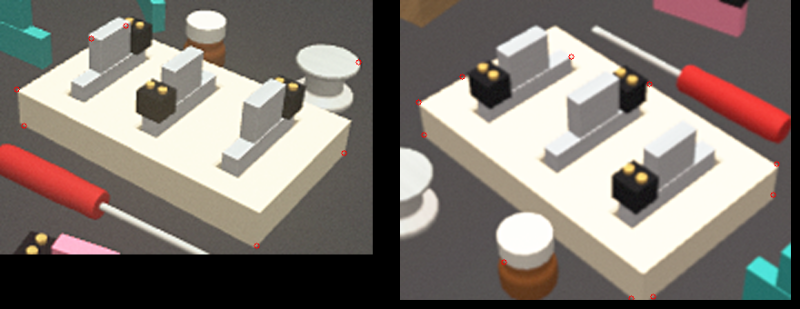

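The crop shows the dock's top corners clearly, but the hull picked up clutter. I'll fit each edge on gradient maxima instead.

```bash
cat > edge.py <<'E'
from h import *
from scipy.ndimage import map_coordinates
from scipy.optimize import least_squares
def edgepts(g,a,b,r=5,n=40):
    a,b=np.float64(a),np.float64(b);t=(b-a)/np.linalg.norm(b-a);nn=np.array([-t[1],t[0]])
    s=np.linspace(.06,.94,n);o=np.arange(-r,r+.01,.25);P=a+(b-a)*s[:,None]
    Q=P[:,None]+nn*o[None,:,None]
    v=map_coordinates(g,[Q[...,1],Q[...,0]],order=1);d=np.abs(np.gradient(v,axis=1))
    i=d.argmax(1);p=P+nn*o[i][:,None];p=p[d.max(1)>2]
    return p
E
python3 - <<'E'
from edge import *
# (a,b,z,edge): edge in dock frame: 'x',val or 'y',val
S=[("scene",(275,244),(406,312),.034,1,0),("scene",(406,312),(457,262),.034,0,.118),("scene",(275,244),(317,215),.034,0,-.118),
   ("scene",(278,264),(406,330),0,1,0),("scene",(406,330),(455,279),0,0,.118),
   ("side",(278,157),(396,232),.034,1,0),("side",(202,205),(278,157),.034,0,.118),("side",(202,205),(322,284),.034,1,.14),("side",(322,284),(396,232),.034,0,-.118),
   ("side",(204,217),(250,246),0,1,.14),("side",(329,302),(396,247),0,0,-.118)]
D=[]
for n,a,b,z,ax,v in S:
    g=cv2.GaussianBlur(cv2.imread(f"pics/{n}0.png",0).astype(float),(0,0),.8)
    D.append((ray(n,edgepts(g,a,b),z),ax,v,n,z))
def loc(p,w): 
    c,s=np.cos(p[2]),np.sin(p[2]);return (w-p[:2])@np.array([[c,-s],[s,c]])
def fit(D):
    return least_squares(lambda p:np.concatenate([loc(p,w)[:,ax]-v for w,ax,v,*_ in D]),[.55,-.13,.1],loss='soft_l1',f_scale=.001).x
for sel in ("scene","side",""):
    DD=[d for d in D if sel in d[3]];p=fit(DD);print(sel,p.round(4))
for w,ax,v,n,z in D:print(n,z,"xy"[ax],v,len(w),(np.median(loc(p,w)[:,ax]-v)*1e3).round(2),'mm')
np.save("dock.npy",p)
c,s=np.cos(p[2]),np.sin(p[2]);R=np.array([[c,-s],[s,c]])
for x in(-.075,0,.075):print("slot",(p[:2]+R@[x,.07]).round(4))
# carrier A features, project predicted points of centred carrier for check
for n in("scene","side"):
    cc=cams.get_calibration(n);K=np.array(cc['camera_matrix']);T=np.linalg.inv(cc['cam_to_world'])
    f=cv2.imread(f"pics/{n}0.png")
    def pr(q):
        w=np.r_[p[:2]+R@q[:2],q[2],1];k=T@w;return np.array([K[0,0]*k[0]/-k[2]+K[0,2],-K[1,1]*k[1]/-k[2]+K[1,2]])
    x0,y0=(np.array(pr([0,.07,.05]))-[50,50]).astype(int)
    o=cv2.resize(f[y0:y0+100,x0:x0+100],None,fx=4,fy=4,interpolation=2)
    for q in [(sx*.007,.07+sy*.02,.08) for sx in(-1,1) for sy in(-1,1)]+[(sx*.007,.07+sy*.043,.046) for sx in(-1,1) for sy in(-1,1)]+[(sx*.012,.07-.034+sy*.011,.068) for sx in(-1,1) for sy in(-1,1)]:
        u=(pr(q)-[x0,y0]+.5)*4;cv2.circle(o,tuple(int(t) for t in u),3,(0,0,255),1)
    L=o if n=="scene" else np.hstack([L,o])
cv2.imwrite("pics/c2.png",L)
E
```

```text
scene [ 0.545  -0.1246 -0.0857]
side [ 0.5484 -0.1252 -0.0849]
 [ 0.5458 -0.1248 -0.0857]
scene 0.034 y 0 40 0.09 mm
scene 0.034 x 0.118 40 -0.29 mm
scene 0.034 x -0.118 40 -1.57 mm
scene 0 y 0 40 0.26 mm
scene 0 x 0.118 40 -0.59 mm
side 0.034 y 0 40 -1.06 mm
side 0.034 x 0.118 28 -0.45 mm
side 0.034 y 0.14 40 0.44 mm
side 0.034 x -0.118 40 2.58 mm
side 0 y 0.14 40 -0.01 mm
side 0 x -0.118 40 3.23 mm
slot [ 0.4771 -0.0486]
slot [ 0.5518 -0.055 ]
slot [ 0.6266 -0.0615]
```

View pics/c2.png

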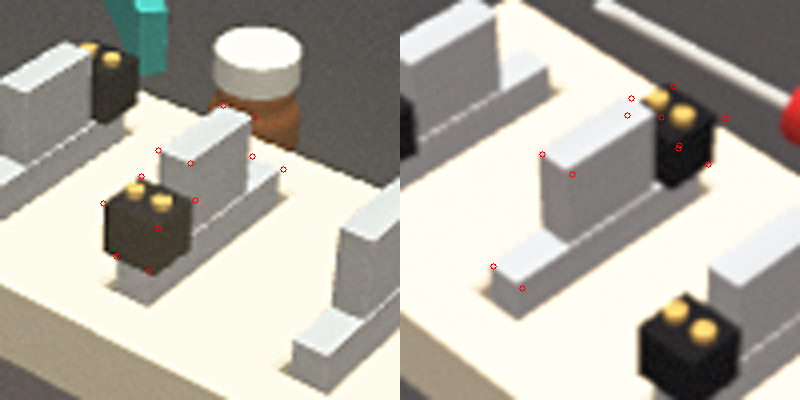

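The predicted outlines for carrier_a in the middle slot land within 1–3 real pixels of the picture. The middle slot is at about (0.552, -0.055) with yaw -0.086. Next I travel over it.

Emit:
jog_arm --pt "0.016 -0.012 0 0" --pt "0.045 -0.033 0 0" --pt "0.077 -0.056 0 0" --pt "0.109 -0.079 0 0" --pt "0.141 -0.103 0 0" --fingers 0.5

```text
time: 0.52
tool_pos: [0.3397, -0.4192, 0.2306]
tool_rot: [-0.001, 0.979, 0.205, -0.0]
contact_force: [1.1, -0.3, 0.7]
gripper_width: 0.496
```

Emit:
jog_arm --pt "0.032 -0.023 0 0" --pt "0.064 -0.047 0 0" --pt "0.096 -0.07 0 0" --pt "0.128 -0.093 0 0" --pt "0.16 -0.117 0 0"

```text
time: 0.93
tool_pos: [0.4391, -0.2474, 0.2309]
tool_rot: [-0.0, 0.979, 0.206, -0.0]
contact_force: [0.1, -0.9, 0.6]
gripper_width: 0.502
```

Emit:
jog_arm --pt "0.032 -0.023 0 -7" --pt "0.064 -0.047 0 -14" --pt "0.096 -0.07 0 -21" --pt "0.128 -0.093 0 -28" --pt "0.15 -0.109 0 -35"

```text
time: 1.35
tool_pos: [0.5328, -0.0861, 0.2309]
tool_rot: [-0.0, 0.869, 0.494, 0.0]
contact_force: [0.6, -0.7, 0.2]
gripper_width: 0.498
```

```bash
cat >> h.py <<'E'
from scipy.spatial.transform import Rotation as Ro
def togo(xy,z,yaw):
    """shift in tool axes & turn so tool y points along dock x (yaw)"""
    s=manip.state();q=np.array(s['tool_rot']);R=Ro.from_quat(q[[1,2,3,0]]).as_matrix()
    d=R.T@(np.r_[xy,z]-s['tool_pos']);y=R[:,1];t=-np.degrees(yaw-np.arctan2(y[1],y[0]));t=(t+180)%360-180
    print('t',round(s['time'],2),'pos',np.round(s['tool_pos'],4),'tilt',np.round(R[:2,2],4),'j',np.round(s['joint_pos'],3),'F',np.round(s['contact_force'],1),'w',round(s['gripper_width'],3))
    print('togo',d.round(4),'turn',t.round(2))
E
python3 -c "
from h import *
togo([.5518,-.055],.13,-.0857)"
```

```text
t 1.35 pos [ 0.5328 -0.0861  0.2309] tilt [-0.0002  0.0009] j [-2.990e-01 -1.520e-01  1.811e+00  1.000e-03  1.483e+00  2.380e-01] F [ 0.6 -0.7  0.2] w 0.498
togo [0.0364 0.0005 0.1009] turn -25.86
```

Emit:
jog_arm --pt "0.009 0 0.025 -7" --pt "0.018 0 0.05 -14" --pt "0.027 0 0.075 -21" --pt "0.0364 0.0005 0.09 -25.9" --pt "0.0364 0.0005 0.09 -25.9"

```text
time: 1.77
tool_pos: [0.5486, -0.0564, 0.1361]
tool_rot: [-0.004, 0.738, 0.674, -0.002]
contact_force: [-0.3, -0.3, 0.9]
gripper_width: 0.499
```

Run:
```python
from h import *
togo([.5518,-.055],.047,-.0857)
c=cams.get_calibration("wrist");f=cams.grab_frame("wrist");cv2.imwrite("pics/w1.png",f[:,:,::-1])
import pickle;pickle.dump(c,open("w1.pkl","wb"));print({k:np.round(v,4).tolist() if not isinstance(v,str) else v for k,v in c.items()})
```

```text
t 1.77 pos [ 0.5486 -0.0564  0.1361] tilt [-0.0085  0.0026] j [-2.380e-01 -3.800e-02  1.867e+00  1.000e-03  1.321e+00 -1.470e-01] F [-0.3 -0.3  0.9] w 0.499
togo [0.0015 0.0038 0.0891] turn -0.26
{'camera_matrix': [[371.6483, 0.0, 316.7981], [0.0, 371.6483, 230.3246], [0.0, 0.0, 1.0]], 'cam_to_world': [[0.9959, 0.0827, 0.0355, 0.5561], [-0.0896, 0.9474, 0.3072, 0.0237], [-0.0082, -0.3091, 0.951, 0.2795], [0.0, 0.0, 0.0, 1.0]]}
```

View pics/w1.png

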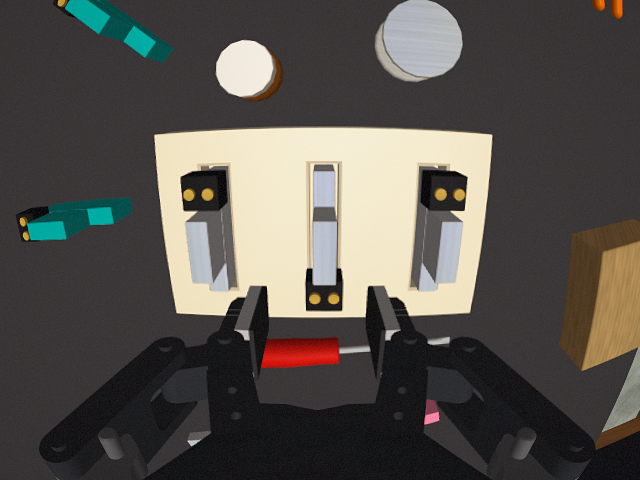

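The wrist view shows the middle fin top between rows 208 and 284, columns 312–337, with the connector at (324,290). The slot end is at (307–342,162), and the dock top corners are at (154,134), (492,134), (470,313) and (176,313).

```bash
cat >> h.py <<'E'
def fray(c,px,z):
    K=np.array(c['camera_matrix']);T=np.array(c['cam_to_world']);px=np.atleast_2d(px).astype(float)
    u=(px-[K[0,2],K[1,2]])/K[0,0];r=np.linalg.norm(u,axis=1)
    d=np.c_[u[:,0]/r*np.sin(r),-u[:,1]/r*np.sin(r),-np.cos(r)]@T[:3,:3].T;o=T[:3,3]
    return (o+d*((z-o[2])/d[:,2])[:,None])[:,:2]
E
python3 - <<'E'
from edge import *
from h import fray
import pickle;c=pickle.load(open("w1.pkl","rb"))
g=cv2.GaussianBlur(cv2.imread("pics/w1.png",0).astype(float),(0,0),.8)
# dock fit on top edges
E=[((176,313),(230,315),1,0),((400,315),(470,313),1,0),((154,134),(176,313),0,-.118),((492,134),(470,313),0,.118),((154,134),(205,131),1,.14),((205,131),(320,127),1,.14),((320,127),(440,131),1,.14),((440,131),(492,134),1,.14)]
D=[(fray(c,edgepts(g,a,b,4),.034),ax,v) for a,b,ax,v in E]
def loc(p,w): 
    k,s=np.cos(p[2]),np.sin(p[2]);return (w-p[:2])@np.array([[k,-s],[s,k]])
p=least_squares(lambda p:np.concatenate([loc(p,w)[:,a]-v for w,a,v in D]),[.546,-.125,-.0857],loss='soft_l1',f_scale=.001).x
print(p.round(4),[(np.median(loc(p,w)[:,a]-v)*1e3).round(1) for w,a,v in D])
k,s=np.cos(p[2]),np.sin(p[2]);sl=p[:2]+np.array([[k,-s],[s,k]])@[0,.07];print("slot",sl.round(4))
np.save("dockw.npy",p)
for a,b,z,t in [((313,210),(312,283),.08,'fin L'),((335,210),(337,283),.08,'fin R'),((313,208),(335,208),.08,'fin far'),((312,284),(337,284),.08,'fin near'),((314,166),(333,166),.046,'foot far'),((307,163),(307,205),.034,'slot L'),((342,163),(342,205),.034,'slot R'),((308,162),(341,162),.034,'slot far')]:
    q=loc(p,fray(c,edgepts(g,a,b,3),z));print(t,(np.median(q,0)*1e3-[0,70]).round(1))
E
```

```text
[ 0.5457 -0.1251 -0.0854] [np.float64(-0.5), np.float64(-0.6), np.float64(-0.6), np.float64(0.6), np.float64(0.3), np.float64(0.1), np.float64(0.3), np.float64(0.2)]
slot [ 0.5517 -0.0553]
fin L [-8.   4.6]
fin R [7.4 4.5]
fin far [-0.2 28.2]
fin near [  0.2 -19.7]
foot far [-0.2 46.9]
slot L [-9.2 32. ]
slot R [10.8 32. ]
slot far [ 0.6 45.4]
```

Emit:
jog_arm --pt "0 0 0.015 0" --pt "0 0 0.03 0" --pt "0 0 0.03 0" --pt "0 0 0.03 0"

```text
time: 2.15
tool_pos: [0.5512, -0.0588, 0.112]
tool_rot: [0.0, 0.74, 0.673, -0.0]
contact_force: [0.0, 1.0, 0.2]
gripper_width: 0.5
```

```bash
python3 -c "
from h import *
togo([.5517,-.0553],.047,-.0855)"
```

```text
t 2.15 pos [ 0.5512 -0.0588  0.112 ] tilt [-0.0001 -0.0002] j [-0.24  -0.01   1.883 -0.     1.269 -0.145] F [0.  1.  0.2] w 0.5
togo [0.0035 0.0001 0.065 ] turn -0.55
```

Emit:
jog_arm --pt "0.0035 0 0.01 -0.5" --pt "0.0035 0 0.028 -0.5" --pt "0.0035 0 0.046 -0.5" --pt "0.0035 0 0.058 -0.5" --pt "0.0035 0 0.063 -0.5"

```text
time: 2.57
tool_pos: [0.5507, -0.0545, 0.0467]
tool_rot: [-0.001, 0.736, 0.677, -0.001]
contact_force: [-0.3, -0.2, 0.1]
gripper_width: 0.502
```

Emit:
jog_arm --pt "0 0 0 0" --pt "0 0 0 0"

```text
time: 2.73
tool_pos: [0.5521, -0.0549, 0.0489]
tool_rot: [0.0, 0.736, 0.677, 0.0]
contact_force: [0.7, -0.9, -1.2]
gripper_width: 0.495
```

```bash
python3 -c "
from h import *
togo([.5517,-.0553],.047,-.0855)"
```

```text
t 2.73 pos [ 0.5521 -0.0549  0.0489] tilt [ 0.0008 -0.0002] j [-0.233  0.073  1.916 -0.     1.152 -0.149] F [ 0.7 -0.9 -1.2] w 0.495
togo [-0.0005 -0.0004  0.0019] turn 0.06
```

Emit:
jog_arm --pt "-0.0005 -0.0004 0.002 0" --pt "-0.0005 -0.0004 0.002 0" --pt "-0.0005 -0.0004 0.002 0" --pt "-0.0005 -0.0004 0.002 0" --pt "-0.0005 -0.0004 0.002 0" --fingers 0

```text
time: 3.15
tool_pos: [0.552, -0.0554, 0.0473]
tool_rot: [0.001, 0.736, 0.677, 0.0]
contact_force: [0.4, 0.0, 3.2]
gripper_width: 0.157
```

Emit:
jog_arm --pt "0 0 0 0" --pt "0 0 0 0" --pt "0 0 0 0" --pt "0 0 0 0"

```text
time: 3.48
tool_pos: [0.552, -0.0554, 0.0473]
tool_rot: [0.001, 0.736, 0.677, 0.0]
contact_force: [-1.1, 0.1, 4.4]
gripper_width: 0.153
```

```bash
python3 -c "
from h import *
togo([.5517,-.0553],.047,-.0855)"
```

```text
t 3.48 pos [ 0.552  -0.0554  0.0473] tilt [ 0.0015 -0.0004] j [-0.234  0.074  1.917 -0.     1.149 -0.15 ] F [-1.1  0.1  4.4] w 0.153
togo [ 0.0001 -0.0003  0.0003] turn 0.07
```

Emit:
jog_arm --pt "0 0 -0.006 0" --pt "0 0 -0.016 0" --pt "0 0 -0.03 0" --pt "0 0 -0.045 0" --pt "0 0 -0.06 0"

```text
time: 3.9
tool_pos: [0.5503, -0.055, 0.1064]
tool_rot: [-0.001, 0.736, 0.677, -0.001]
contact_force: [-0.4, -0.4, -1.5]
gripper_width: 0.157
```

Emit:
jog_arm --pt "0 0 -0.015 0" --pt "0 0 -0.03 0" --pt "0 0 -0.04 0" --pt "0 0 -0.04 0" --pt "0 0 -0.04 0"

```text
time: 4.32
tool_pos: [0.5513, -0.0552, 0.1466]
tool_rot: [0.0, 0.736, 0.677, 0.0]
contact_force: [0.0, -0.2, -3.0]
gripper_width: 0.155
```

Emit:
jog_arm --pt "0 0 0 4" --pt "0 0 0 10" --pt "0 0 0 16" --pt "0 0 0 23" --pt "0 0 0 30"

```text
time: 4.73
tool_pos: [0.55, -0.055, 0.1443]
tool_rot: [-0.001, 0.888, 0.46, -0.001]
contact_force: [0.3, -0.2, -2.0]
gripper_width: 0.148
```

```bash
python3 -c "
from h import *
togo([.5517,-.0553],.147,-.0855+3.14159)
f=cams.grab_frame('side');cv2.imwrite('pics/s2.png',f[:,:,::-1])"
```

```text
t 4.73 pos [ 0.55   -0.055   0.1443] tilt [-0.0033  0.0008] j [-0.234 -0.047  1.862  0.     1.33   0.38 ] F [ 0.3 -0.2 -2. ] w 0.148
togo [ 0.0007  0.0015 -0.0027] turn 149.72
```

View pics/s2.png

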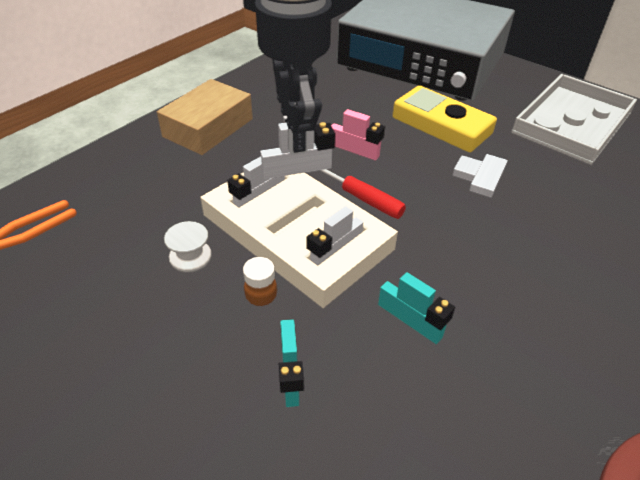

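The carrier is held level above the dock at (295,155), and the middle slot at (295,212) is empty. I'll continue the turn, keeping joint 6 under 3.0.

Emit:
jog_arm --pt "0 0 0 7" --pt "0 0 0 14" --pt "0 0 0 21" --pt "0 0 0 28" --pt "0 0 0 35"

```text
time: 5.2
tool_pos: [0.5503, -0.055, 0.1447]
tool_rot: [-0.001, 0.985, 0.173, -0.001]
contact_force: [-0.5, -0.3, -1.6]
gripper_width: 0.153
```

Emit:
jog_arm --pt "0 0 0 7" --pt "0 0 0 14" --pt "0 0 0 21" --pt "0 0 0 28" --pt "0 0 0 35"

```text
time: 5.62
tool_pos: [0.5503, -0.055, 0.1447]
tool_rot: [-0.0, 0.991, -0.131, -0.001]
contact_force: [-0.0, -0.0, -2.3]
gripper_width: 0.156
```

Emit:
jog_arm --pt "0 0 0 7" --pt "0 0 0 14" --pt "0 0 0 21" --pt "0 0 0 28" --pt "0 0 0 35"

```text
time: 6.03
tool_pos: [0.5503, -0.055, 0.1447]
tool_rot: [0.0, 0.906, -0.423, -0.001]
contact_force: [-0.1, -0.5, -2.6]
gripper_width: 0.155
```

Emit:
jog_arm --pt "0 0 0 7" --pt "0 0 0 14" --pt "0 0 0 21" --pt "0 0 0 28" --pt "0 0 0 35"

```text
time: 6.45
tool_pos: [0.5503, -0.055, 0.1446]
tool_rot: [0.001, 0.737, -0.676, -0.001]
contact_force: [-0.4, -0.9, -2.8]
gripper_width: 0.153
```

Emit:
jog_arm --pt "0 0 0 5" --pt "0 0 0 9" --pt "0 0 0 9" --pt "0 0 0 9" --pt "0 0 0 9"

```text
time: 6.87
tool_pos: [0.5507, -0.0551, 0.1455]
tool_rot: [-0.0, -0.684, 0.73, 0.001]
contact_force: [-0.4, -0.4, -2.0]
gripper_width: 0.155
```

Run:
```python
from h import *
import pickle
togo([.5517,-.0553],.147,-.0855+np.pi)
c=cams.get_calibration("wrist");f=cams.grab_frame("wrist");cv2.imwrite("pics/w2.png",f[:,:,::-1])
pickle.dump(c,open("w2.pkl","wb"))
for n in("scene","side"):cv2.imwrite(f"pics/{n}3.png",cams.grab_frame(n)[:,:,::-1])
a=cv2.imread("pics/scene3.png")[90:340,250:500];b=cv2.imread("pics/side3.png")[60:310,180:430]
cv2.imwrite("pics/c3.png",np.hstack([cv2.resize(a,(400,400)),cv2.resize(b,(400,400))]))
```

```text
t 6.87 pos [ 0.5507 -0.0551  0.1455] tilt [-0.0014  0.0003] j [-0.234 -0.048  1.86  -0.     1.33   2.972] F [-0.4 -0.4 -2. ] w 0.155
togo [ 0.0001 -0.001  -0.0015] turn 1.21
```

View pics/w2.png

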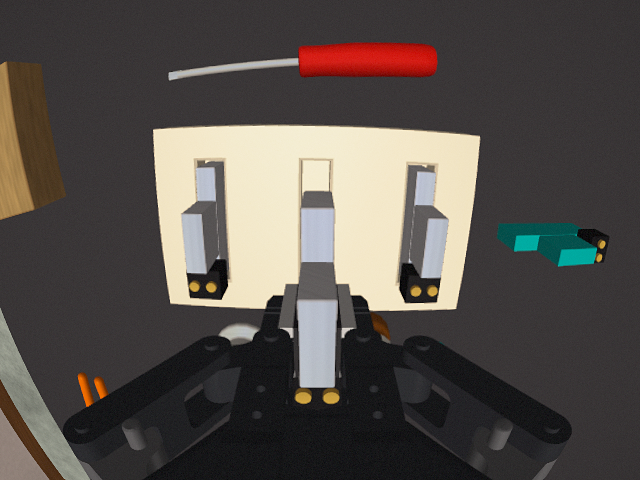

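View pics/c3.png

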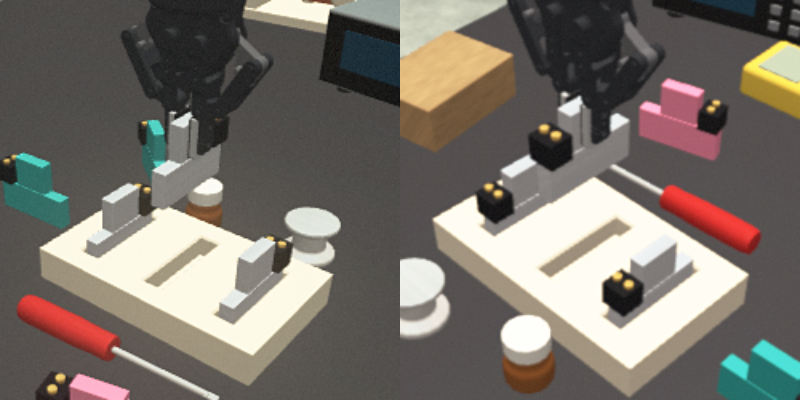

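The wrist view shows the carrier held straight, fin end at (318,265), foot end at (318,192), and the empty slot mouth at (300–333,158). The third-person crops show the connector now on the same side as the others. Next I measure where the carrier sits in the grip.

Run:
```python
from edge import *
from h import fray
import pickle;c=pickle.load(open("w2.pkl","rb"))
g=cv2.GaussianBlur(cv2.imread("pics/w2.png",0).astype(float),(0,0),.8)
def loc(p,w): 
    k,s=np.cos(p[2]),np.sin(p[2]);return (w-p[:2])@np.array([[k,-s],[s,k]])
E=[((480,136),(457,309),0,-.118),((153,130),(171,303),0,.118),((153,130),(210,126),1,0),((210,126),(320,125),1,0),((320,125),(420,128),1,0),((420,128),(480,136),1,0),((171,303),(260,309),1,.14),((380,312),(456,309),1,.14)]
D=[(fray(c,edgepts(g,a,b,5),.034),ax,v) for a,b,ax,v in E]
p=least_squares(lambda p:np.concatenate([loc(p,w)[:,a]-v for w,a,v in D]),[.546,-.125,-.0857],loss='soft_l1',f_scale=.001).x
print(p.round(4),[(np.median(loc(p,w)[:,a]-v)*1e3).round(1) for w,a,v in D])
k,s=np.cos(p[2]),np.sin(p[2]);print("slot",(p[:2]+np.array([[k,-s],[s,k]])@[0,.07]).round(4))
pd=np.array([.5457,-.1251,-.0854])
print("tcp in dock",(loc(pd,np.array([[.5507,-.0551]]))*1e3-[0,70]).round(1))
for a,b,z,t in [((303,192),(333,192),.110,'foot bottom end'),((303,207),(333,207),.144,'foot top end'),((302,211),(302,258),.144,'foot side a'),((334,211),(334,258),.144,'foot side b'),((298,299),(337,299),.178,'fin top end'),((299,302),(299,380),.178,'fin a'),((336,302),(336,380),.178,'fin b'),((302,160),(331,160),.034,'slot end'),((300,162),(300,188),.034,'slot a'),((332,162),(332,188),.034,'slot b')]:
    w=fray(c,edgepts(g,a,b,4),z);q=loc(pd,w)*1e3-[0,70];m=np.median(q,0);print(t,m.round(1),'slope',np.round(np.polyfit(q[:,1],q[:,0],1)[0],3) if abs(a[0]-b[0])<3 else '')
```

```text
[ 0.5456 -0.1249 -0.0854] [np.float64(-0.4), np.float64(0.4), np.float64(-0.2), np.float64(-0.2), np.float64(-0.3), np.float64(-0.3), np.float64(0.5), np.float64(0.6)]
slot [ 0.5516 -0.0552]
tcp in dock [[-1.   0.2]]
foot bottom end [ -1.6 -40.8] slope 
foot top end [ -1.4 -41. ] slope 
foot side a [  6.3 -29.3] slope -0.008
foot side b [ -8.5 -29.7] slope -0.039
fin top end [ -1.6 -17.9] slope 
fin a [ 4.8 -0.4] slope -0.03
fin b [-8.5 -0.7] slope -0.008
slot end [ -0.7 -46.1] slope 
slot a [  9.2 -35.5] slope 0.055
slot b [ -9.2 -35.8] slope -0.046
```

Emit:
jog_arm --pt "0 -0.001 0.01 0.7" --pt "0 -0.001 0.03 1.2" --pt "0 -0.001 0.05 1.2" --pt "0 -0.001 0.064 1.2" --pt "0 -0.001 0.067 1.2"

```text
time: 7.43
tool_pos: [0.5496, -0.0547, 0.0752]
tool_rot: [-0.002, -0.675, 0.737, 0.003]
contact_force: [0.3, 0.4, -3.3]
gripper_width: 0.156
```

Emit:
jog_arm --pt "0 0 0 0" --pt "0 0 0 0"

```text
time: 7.6
tool_pos: [0.5525, -0.0554, 0.0796]
tool_rot: [0.0, -0.675, 0.737, -0.0]
contact_force: [0.6, 0.1, -1.2]
gripper_width: 0.154
```

Run:
```python
from h import *
import pickle
togo([.5515,-.0562],.0473,-.0855+np.pi)
c=cams.get_calibration("wrist");f=cams.grab_frame("wrist");cv2.imwrite("pics/w3.png",f[:,:,::-1])
pickle.dump(c,open("w3.pkl","wb"))
cv2.imwrite("pics/c4.png",cv2.resize(f[140:300,220:420,::-1],(800,600) if 0 else (750,600),interpolation=2))
```

```text
t 7.6 pos [ 0.5525 -0.0554  0.0796] tilt [ 0.0004 -0.0001] j [-0.234  0.032  1.9    0.     1.209  2.995] F [ 0.6  0.1 -1.2] w 0.154
togo [0.0009 0.001  0.0323] turn -0.13
```

View pics/c4.png

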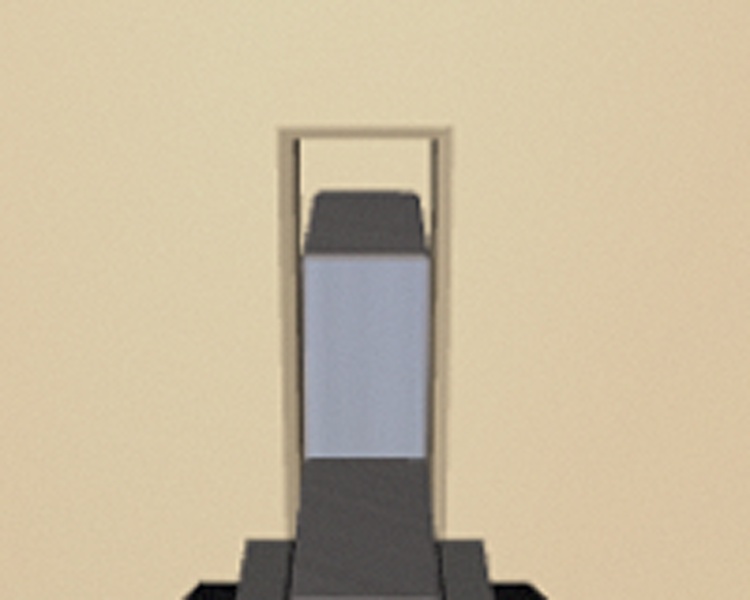

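The crop shows the foot's lower edge at crop row 190, just above the slot mouth whose end is at row 128, and centred sideways to within about 1 mm. Casting these:

Run:
```python
from h import *
import pickle;c=pickle.load(open("w3.pkl","rb"))
pd=np.array([.5456,-.1250,-.0854]);k,s=np.cos(pd[2]),np.sin(pd[2]);M=np.array([[k,-s],[s,k]])
L=lambda px,z:((fray(c,np.array(px)/3.75+[220-.37,140-.37],z)-pd[:2])@M*1e3-[0,70]).round(1).tolist()
for z in(.0443,.046):print(z,'foot bottom',L([(313,191),(419,191)],z),'top',L([(303,254),(430,254)],z+.034),'fin end bottom',L([(365,458)],z+.034))
print('slot outer',L([(278,128),(453,128)],.034),'inner',L([(300,138),(431,138)],.032))
print('tcp',((np.array([.5525,-.0554])-pd[:2])@M*1e3-[0,70]).round(1))
```

```text
0.0443 foot bottom [[6.7, -41.0], [-7.1, -41.0]] top [[6.5, -41.3], [-7.1, -41.3]] fin end bottom [[-0.1, -17.6]]
0.046 foot bottom [[6.7, -41.3], [-7.1, -41.3]] top [[6.5, -41.7], [-7.0, -41.7]] fin end bottom [[-0.1, -18.3]]
slot outer [[11.8, -47.7], [-12.1, -47.6]] inner [[8.9, -45.9], [-9.2, -45.9]]
tcp [ 0.9 -0.1]
```

Carrier centre is 1.9 mm towards +y, -0.2 mm sideways. Shift tool x by +2 mm, then descend.

Emit:
jog_arm --pt "0.002 0 0 0" --pt "0.002 0 0.002 0" --pt "0.002 0 0.006 0" --pt "0.002 0 0.01 0" --pt "0.002 0 0.014 0"

```text
time: 8.07
tool_pos: [0.552, -0.0573, 0.065]
tool_rot: [0.0, -0.675, 0.737, -0.0]
contact_force: [0.3, -0.2, -2.3]
gripper_width: 0.158
```

Emit:
jog_arm --pt "0 0 0.003 0" --pt "0 0 0.006 0" --pt "0 0 0.009 0" --pt "0 0 0.012 0" --pt "0 0 0.014 0"

```text
time: 8.48
tool_pos: [0.5519, -0.0573, 0.0508]
tool_rot: [-0.0, -0.675, 0.737, 0.0]
contact_force: [-0.2, 0.5, -1.6]
gripper_width: 0.152
```

```bash
python3 -c "
from h import *
togo([.5525,-.0574],.0473,-.0855+3.14159)"
```

```text
t 8.48 pos [ 0.5519 -0.0573  0.0508] tilt [-0.0005  0.0001] j [-0.238  0.071  1.914  0.     1.157  2.992] F [-0.2  0.5 -1.6] w 0.152
togo [ 0.0001 -0.0007  0.0035] turn -0.14
```

In the slot with no contact. Going down the last few millimetres until it touches.

Emit:
jog_arm --pt "0 0 0.001 0" --pt "0 0 0.002 0" --pt "0 0 0.003 0" --pt "0 0 0.0035 0" --pt "0 0 0.0035 0"

```text
time: 8.9
tool_pos: [0.552, -0.0573, 0.0478]
tool_rot: [-0.0, -0.675, 0.737, 0.0]
contact_force: [0.5, -0.2, -2.4]
gripper_width: 0.155
```

Emit:
jog_arm --pt "0 0 0.0005 0" --pt "0 0 0.0005 0" --pt "0 0 0.001 0" --pt "0 0 0.001 0"

```text
time: 9.23
tool_pos: [0.5522, -0.0573, 0.0473]
tool_rot: [0.0, -0.675, 0.737, -0.0]
contact_force: [-2.3, -0.4, 1.0]
gripper_width: 0.158
```

Emit:
jog_arm --pt "0 0 0.0005 0" --pt "0 0 0.001 0" --pt "0 0 0.001 0"

```text
time: 9.48
tool_pos: [0.5523, -0.0574, 0.0473]
tool_rot: [-0.0, -0.675, 0.737, 0.0]
contact_force: [-5.4, -0.3, 8.1]
gripper_width: 0.157
```

On the floor at the original home height, 0.0473. Releasing and retreating.

Emit:
jog_arm --pt "0 0 -0.001 0" --pt "0 0 -0.001 0" --pt "0 0 -0.001 0" --pt "0 0 -0.001 0" --pt "0 0 -0.001 0" --fingers 0.5

```text
time: 9.9
tool_pos: [0.552, -0.0573, 0.0466]
tool_rot: [0.0, -0.675, 0.737, -0.0]
contact_force: [-0.4, 0.0, 0.2]
gripper_width: 0.5
```

Emit:
jog_arm --pt "0 0 -0.01 0" --pt "0 0 -0.03 0" --pt "0 0 -0.055 0" --pt "0 0 -0.08 0" --pt "0 0 -0.105 0"

```text
time: 10.32
tool_pos: [0.5519, -0.0573, 0.1535]
tool_rot: [0.0, -0.675, 0.737, -0.0]
contact_force: [-0.5, -0.6, 0.3]
gripper_width: 0.501
```

Emit:
jog_arm --pt "0 0 -0.02 0" --pt "0 0 -0.03 0" --pt "0 0 -0.03 0" --pt "0 0 -0.03 0" --pt "0 0 -0.03 0"

```text
time: 10.73
tool_pos: [0.5511, -0.0571, 0.1801]
tool_rot: [-0.001, -0.675, 0.737, 0.001]
contact_force: [-0.4, 0.3, -0.3]
gripper_width: 0.5
```

Run:
```python
from h import *
togo([.5525,-.0574],.0473,-.0855+3.14159)
c=cams.get_calibration("wrist");w=cams.grab_frame("wrist");cv2.imwrite("pics/w5.png",w[:,:,::-1])
a=cams.grab_frame("scene")[190:340,260:480,::-1];b=cams.grab_frame("side")[140:310,190:410,::-1]
cv2.imwrite("pics/c5.png",np.vstack([np.hstack([cv2.resize(a,(400,273)),cv2.resize(b,(400,273))]),cv2.resize(w[90:390,100:540,::-1],(800,545))[:320]]))
```

```text
t 10.73 pos [ 0.5511 -0.0571  0.1801] tilt [-0.0027  0.0007] j [-0.238 -0.077  1.829  0.     1.393  2.992] F [-0.4  0.3 -0.3] w 0.5
togo [ 0.0003 -0.0018  0.1327] turn -0.13
```

View pics/c5.png

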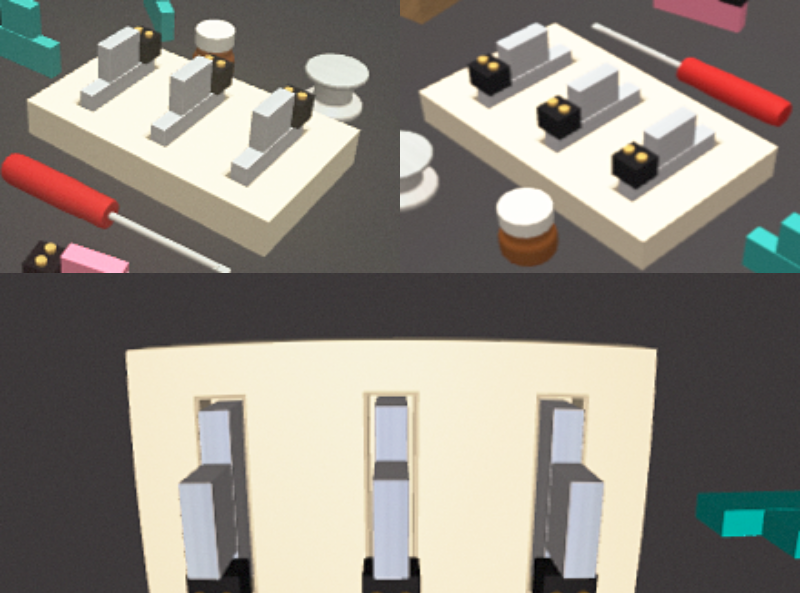

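The scene, side and wrist crops all show three carriers upright, at the same height and with their connectors pointing the same way. The gripper is clear.

```bash
python3 -c "
from plant import manip
print(manip.job_done())"
```

```text
the job is handed in; nothing more can be done
None
```

The back-to-front carrier was in the middle slot. I lifted it out, turned it end for end above the dock, lowered it back into the same slot until it touched the floor, and released it. The job was handed in at about 11 s of the 45 s allowed.

**Final checks:**
- **Direction and seating:** all three camera views showed the three carriers upright and level with each other, connectors to the dock's +y. The neighbours were still standing in their slots.
- **Height:** the tool touched the slot floor at 0.0473 m, the same height at which it had first gripped the carrier.
- **Force:** the highest reading was about 10 N, while seating the carrier. The arm was clear of everything at hand-in.

**One disagreement:** my first wrist-camera reading put the carrier about 0.3 mm off centre along the slot. Two later readings said about 2 mm. I used 2 mm, and the carrier went in without touching the sides.

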